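Seat the filter cartridge of the vacuum line

ROBOT

A 6-joint arm with a two-finger parallel gripper is mounted at the origin on a cart in front of the work surface, level with it; the furniture and walls round the work are solid. World frame = base frame: x ahead of the robot, y to its left, z up, the work surface at z = 0. Lengths are in mm, angles in rad, forces in N, time in s.
With the tool pointing down it reaches from about 275 to 825 mm from the base axis. Payload 4.9 kg.
Tool frame: the origin (TCP) lies on the front face of the gripper's body, between the roots of the fingers; the fingertips stand 73 mm ahead of it and the grasp point (between the pads) lies 54 mm ahead of it (arm.tips_ahead is the distance from the TCP to the fingertips, in mm); z points along the fingers, y is the line along which they close (so a half turn about z gives the same grasp; the last joint's range is limited). The gripper opens to 85 mm and grips with 20 to 120 N. Pads are 22 mm wide; open, the fingers measure 114 mm over their backs; the gripper's body (76 mm by 85 mm) begins 54 mm behind the grasp point. The pads swing forward as they close: fully open they stand 13 mm farther back than shut.
Start: joints at [-1.385, 0.326, -0.193, 1.052, 0, 1.437], TCP at [172.919, -522.128, 303.881] pointing down, gripper open.
Joint ranges: [-2.65, 2.65], [-0.97, 1.79], [-1.3, 1.35], [-1.93, 2.1], [-1.47, 1.37], [-3.14, 3.14]. Speed limits (rad/s): [2.57, 2.57, 3.14, 3.14, 3.14, 3.14].

INTERFACE

Orientations are given as a unit quaternion [w, x, y, z].
In Python, from workcell import arm gives the robot as it stands. The module is installed in compiled form; this text tells all that it offers.
- The arm moves only by the tool jog_arm, never from a script. Its argument "deltas" is a list of rows, each an object with "dp": the shift along the tool's x, y, z in m, a list of three; "yaw": the turn about the tool's z in rad. A call has 1 to 8 rows; each row shifts and turns the commanded pose from where the row before left it, along the tool's axes as they then stand; what a row does not reach is not made up. A row lasts 1/8 s, in which the tool goes at most 62.5 mm and 10.7 degrees, less where a joint would pass 70% of its speed; a pose out of reach is approached as far as the arm can. A call is refused whole if a number of a shift passes 0.0625 or a number of a turn 0.188, either way. A call with a gripper value outside its range is refused whole. "hand" is the finger opening in m, from 0 to 0.0854, set as the call begins (left out, the last holds). The fingers move at their own pace and stop on an object; the grip force is fixed at half the most. Time passes only in rows, so rows that do not move let the fingers close. It gives the time, the measured TCP pose, the force, the opening and the grip force at its end, in the units of the state.
- arm.read_state(): the state, without advancing time (a new reading comes with each control period).
- arm.read_camera(name): name is "scene" or "top" or "wrist"; returns a dict with "image" (480x640x3 uint8, red, green, blue), "fovy" (degrees; the focal length in pixels is half the picture's height over the tangent of half this angle, whatever the lens; pixels are square), "cx", "cy" (the principal point, pixels), "R" (3x3) and "t" (3): a world point X has camera coordinates R X + t; the wrist camera has in their place "tool_from_camera" (4x4, takes a point from camera to tool coordinates, whose origin is the TCP and whose axes are the flange's). Camera axes: x right, y down, z forward; pixel columns grow to the right and rows downward; lengths in mm; the calibration is good to about 2 mm. A picture is of the moment at which its call begins: read the wrist's pose just before it. There is no depth.
- arm.close_job(): hands the job in; it is judged then, once.
The state is a dict: "time_s": time; "joint_pos": joint angles; "joint_velocities": joint speeds; "joint_efforts": joint torques, N m; "tcp_pos": TCP position; "ee_rot": TCP orientation; "wrist_force": force on the tool from outside, world axes, zero at the start; "wrist_torque": the same for the moment, N m; "width": finger opening in mm; "grasp_force": force on a finger pad.
Only numpy, scipy, OpenCV 4.12 (cv2) and the standard library are available. Lean on these libraries where they do the work, as an engineer would, in place of code of your own. Each camera call takes 0.05 s, during which the arm holds its last target. There are 200 camera calls.

TASK

The filter cartridge with the blue grip was only set on top of its port in the vacuum manifold, with its lugs out of line with the keyways, so it stands proud. Turn it where it sits, pressing lightly and without lifting it out of the port, until its lugs drop into the keyways and it is fully home, then let go. Leave the orange cartridge, which is already home, as it is.

Things in the scene. Friction and masses are not known exactly. Their poses are not given: they have to be found in the camera images.
- blue_cartridge_centre (a point): Centre of the loose white cartridge with blue grip: z up, 64 mm tall, barrel 40 mm wide. Blue bar grip on top: 40 mm long (along x), 14 mm thick (y), its foot 2 mm and its top 32 mm above this point. Two blue lugs on the barrel, along +x and -x, 14 mm wide, reach 39 mm from the axis; undersides 14 mm below this point. Barrel starts 18 mm deep in its port, lugs on the rim. 80 to 170 g.
- orange_cartridge_centre (a point): Centre of an equal cartridge with orange grip and lugs, already home in the other port, its grip along the manifold's x. Both: home, the centre is 44 mm above the manifold's underside; with the lugs on the rim, 60 mm. The blue grip starts turned 0.8 to 1.35 rad anticlockwise, from above, from the manifold's x, so the short way is clockwise; a half turn makes no difference.
- manifold: Grey fixed two-port manifold, 120 (x) by 250 mm (y), base 12 mm thick; origin at the middle of its underside, z up. Ports: dark collars 82 mm wide at y = +60 and -60 mm, blue in either one; bore 52 mm, floor at z = 12 mm, rim at 46 mm. Each rim has two wide keyways, on its +x and -x sides (white dots beside them). Lugs within about 15 degrees of the manifold's x drop in freely.

How it is judged (in metres and radians):
At the end, for the whole second after the job is handed in: The blue cartridge is home in its port: its centre at most 48 mm above the manifold's underside (home is 44 mm), within 10 mm of the port's axis, upright within 8 degrees, its lugs within 28 degrees of the keyways; the orange one is still home within 15 mm of where it was (z of blue_cartridge_centre in the frame of manifold between 0.038 and 0.048 m and x of blue_cartridge_centre in the frame of manifold between -0.01 and 0.01 m and horizontal distance between blue_cartridge_centre and manifold between 0.05 and 0.07 m and angle between the x axis of blue_cartridge_centre and the x axis of manifold, either way round below 0.5 rad and angle between blue_cartridge_centre's own z axis and vertical below 0.14 rad and z of orange_cartridge_centre in the frame of manifold below 0.048 m and distance of orange_cartridge_centre from where it was at the start of the episode below 0.015 m); the robot touches nothing.
It fails at once if the blue cartridge is lifted out of its port (more than 15 mm above where it stood on the rim) (z of blue_cartridge_centre in the frame of manifold above 0.075 m).
It fails at once if the blue cartridge is pressed hard on the manifold (over 80 N) (contact force between blue_cartridge and manifold above 80 N).
It fails at once if the orange cartridge is disturbed (moved more than 15 mm) (distance of orange_cartridge_centre from where it was at the start of the episode above 0.015 m).
It also fails if it takes over 32 s, if anything falls off the work surface, if the arm or the gripper's body presses on something with over 40 N, if the wrist force passes 120 N, or if a joint passes its speed limit or range.

## Working session

There is one attempt and no reset: what is moved stays moved. The work goes in short steps, Python scripts to look and compute and a tool call to move; the robot and the scene stay as the last step left them, time stands still between calls to the robot, and variables do not carry over. Pictures are saved under pics/ and viewed, at most 10 in all, crops included, and the job is handed in when it is done.

Besides the shell and the picture viewer there is one more tool, called after "Request:" in YAML: its name, and indented under it one key for each argument. jog_arm: Moves the arm, as the interface text tells. Its arguments: {"type":"object","properties":{"deltas":{"type":"array","items":{"type":"object","properties":{"dp":{"type":"array","items":{"type":"number"}},"yaw":{"type":"number"}}}},"hand":{"type":"number"}},"required":["deltas"]}

```bash
mkdir -p pics
python3 - <<'E'
from workcell import arm
import cv2,pickle
s=arm.read_state();print(s)
d={}
for n in("scene","top","wrist"):
    c=arm.read_camera(n);d[n]=c;cv2.imwrite(f"pics/{n}0.png",c["image"][:,:,::-1])
    print(n,{k:v for k,v in c.items() if k!="image"})
pickle.dump((s,d),open("c0.pkl","wb"))
E
```

```text
{'time_s': 0.0, 'joint_pos': array([-1.38521867e+00,  3.26988711e-01, -1.93528124e-01,  1.05196317e+00,
       -4.35653253e-05,  1.43661125e+00]), 'joint_velocities': array([ 0.00051744, -0.00162449, -0.00111894, -0.00047288,  0.00073195,
        0.00062512]), 'joint_efforts': array([ 5.27165503e-04, -4.43400693e+01,  2.62439847e+01,  1.54471700e-02,
       -1.52743746e-04, -8.03196997e-06]), 'tcp_pos': array([ 172.81879188, -521.70223842,  303.09845345]), 'ee_rot': array([-8.41003886e-04,  9.87245824e-01,  1.59201050e-01, -4.34052896e-05]), 'wrist_force': array([-0.17655516, -0.50955051,  0.5652257 ]), 'wrist_torque': array([ 0.00209404,  0.03739008, -0.06875153]), 'grasp_force': 0.0, 'width': 85.45422947949265}
scene {'fovy': 51.90625123785246, 'cx': 318.984019398874, 'cy': 238.7303780891997, 'R': array([[-0.89223465, -0.45127578, -0.01635544],
       [-0.31086965,  0.64009614, -0.70259305],
       [ 0.32753228, -0.62179345, -0.7114039 ]]), 't': array([512.11103313, 178.66129687, 742.38339672])}
top {'fovy': 57.87445347694947, 'cx': 317.01237089743296, 'cy': 242.7667455142598, 'R': array([[ 0.00364338, -0.99998526,  0.0040263 ],
       [-0.98583307, -0.00426694, -0.16767515],
       [ 0.16768986, -0.00335835, -0.98583408]]), 't': array([ 16.28877386, 531.55088011, 839.32440758])}
wrist {'fovy': 66.26996840814715, 'cx': 324.2677079559972, 'cy': 241.85626914845042, 'tool_from_camera': array([[-6.77171999e-04, -9.47873148e-01, -3.18647196e-01,
         8.21645321e+01],
       [ 9.99998573e-01, -1.48694053e-04, -1.68282646e-03,
        -1.36709105e-01],
       [ 1.54772507e-03, -3.18647881e-01,  9.47871897e-01,
        -7.10266399e+01],
       [ 0.00000000e+00,  0.00000000e+00,  0.00000000e+00,
         1.00000000e+00]])}
```

View pics/top0.png

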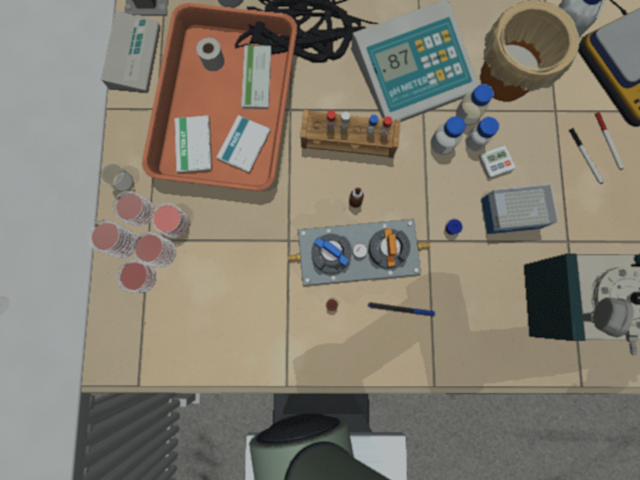

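View pics/scene0.png

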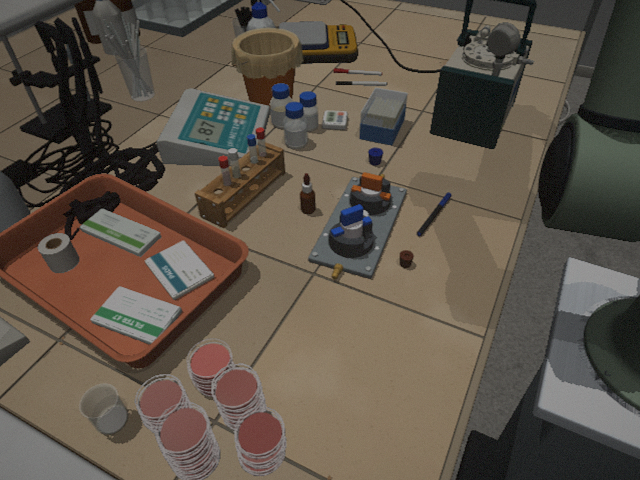

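The top view shows blue at about (331,252), orange at about (390,248), and the manifold corners at about (299,228), (415,219), (423,276) and (304,285). I'll measure these by colour.

```bash
cat > h.py <<'E'
import numpy as np,cv2
def f(c): return 240/np.tan(np.radians(c["fovy"]/2))
def ray(c,uv,R,t):
    d=np.array([(uv[0]-c["cx"])/f(c),(uv[1]-c["cy"])/f(c),1]); return -R.T@t, R.T@d
def at_z(c,uv,z,R=None,t=None):
    R=c["R"] if R is None else R; t=c["t"] if t is None else t
    o,d=ray(c,uv,R,t); return o+d*(z-o[2])/d[2]
def proj(c,X,R=None,t=None):
    R=c["R"] if R is None else R; t=c["t"] if t is None else t
    p=R@np.asarray(X,float)+t; return f(c)*p[:2]/p[2]+[c["cx"],c["cy"]]
def wristRt(c,s):
    from scipy.spatial.transform import Rotation as Ro
    q=s["ee_rot"]; T=np.eye(4);T[:3,:3]=Ro.from_quat([q[1],q[2],q[3],q[0]]).as_matrix();T[:3,3]=s["tcp_pos"]
    M=np.linalg.inv(T@c["tool_from_camera"]); return M[:3,:3],M[:3,3]
E
python3 - <<'E'
import pickle;from h import *
s,d=pickle.load(open("c0.pkl","rb"));c=d["top"]
cr=c["image"][205:300,280:440];cv2.imwrite("pics/crop.png",cv2.resize(cr,None,fx=5,fy=5,interpolation=cv2.INTER_CUBIC)[:,:,::-1])
P=[at_z(c,u,12) for u in[(299,228),(415,219),(423,276),(304,285)]]
print(np.round(P,1)); 
hsv=cv2.cvtColor(c["image"],cv2.COLOR_RGB2HSV)
for n,lo,hi,b in(("blue",100,125,(300,225,360,280)),("or",5,18,(365,225,415,280))):
    m=(hsv[...,0]>=lo)&(hsv[...,0]<=hi)&(hsv[...,1]>150);z=np.zeros_like(m);z[b[1]:b[3],b[0]:b[2]]=1;m&=z
    v,u=np.nonzero(m);r=cv2.minAreaRect(np.c_[u,v].astype(np.float32));print(n,len(u),r,at_z(c,r[0],92 if n=="blue" else 76))
E
```

```text
[[ 568.7   56.7   12. ]
 [ 589.5 -190.8   12. ]
 [ 467.6 -203.3   12. ]
 [ 447.9   45.    12. ]]
blue 259 ((331.9200134277344, 250.4399871826172), (38.00000762939453, 9.200000762939453), 36.869895935058594) [508.63233473 -10.12754741  92.        ]
or 241 ((390.9737854003906, 247.1979522705078), (37.12078857421875, 9.96240520477295), 85.03025817871094) [ 517.99224283 -126.63198477   76.        ]
```

View pics/crop.png

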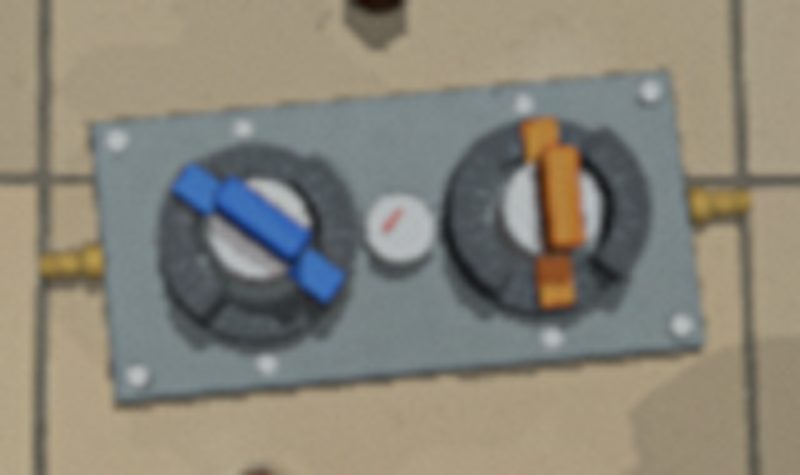

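Manifold measures 248×122 mm at (518,-73), yaw ≈0.08, which matches the given size. Blue is in the +y port near (513,-13), with its grip at ≈0.95 rad in world axes. I'll move to a hover over it.

Request:
jog_arm:
  deltas:
    - {"dp": [0.0277,-0.0332,0]}
    - {"dp": [0.0277,-0.0332,0]}
    - {"dp": [0.0277,-0.0332,0]}
    - {"dp": [0.0277,-0.0332,0]}
    - {"dp": [0.0277,-0.0332,0]}
    - {"dp": [0.0277,-0.0332,0]}
    - {"dp": [0.0277,-0.0332,0]}
    - {"dp": [0.0277,-0.0332,0]}
  hand: 0.06

```text
schema error: expected keys dp, yaw
```

Request:
jog_arm:
  deltas:
    - {"dp": [0.0326,-0.0138,0.0054]}
    - {"dp": [0.0326,-0.0138,0.0054]}
    - {"dp": [0.0326,-0.0138,0.0054]}
    - {"dp": [0.0326,-0.0138,0.0054]}
    - {"dp": [0.0326,-0.0138,0.0054]}
    - {"dp": [0.0326,-0.0138,0.0054]}
    - {"dp": [0.0326,-0.0138,0.0054]}
    - {"dp": [0.0326,-0.0138,0.0054]}

```text
schema error: expected keys dp, yaw
```

Request:
jog_arm:
  deltas:
    - {"yaw": -0.16}
    - {"yaw": -0.16}
    - {"yaw": -0.16}
    - {"yaw": -0.15}
    - {}
    - {}

```text
schema error: expected keys dp, yaw
```

Run:
```python
from workcell import arm
import pickle;from h import *
s=arm.read_state();c=arm.read_camera("wrist");pickle.dump((s,c),open("c1.pkl","wb"))
R,t=wristRt(c,s);print(s["tcp_pos"],s["joint_pos"],R.round(3),s["wrist_force"])
cv2.imwrite("pics/w1.png",c["image"][:,:,::-1])
```

```text
[ 172.86285578 -521.78266396  303.2709226 ] [-1.38517736e+00  3.26807877e-01 -1.93333286e-01  1.05197644e+00
 -1.77209282e-05  1.43663472e+00] [[ 0.314 -0.95  -0.003]
 [-0.9   -0.298  0.318]
 [-0.303 -0.097 -0.948]] [ 0.15235869 -0.19044653 -0.34794772]
```

View pics/w1.png

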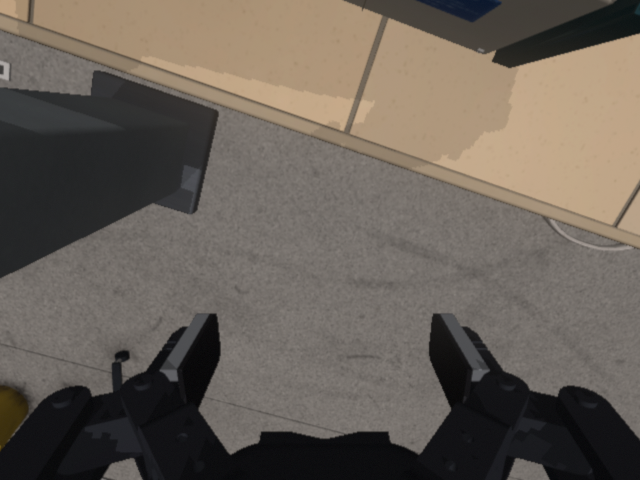

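The moves were refused because every row needs both keys, so the arm hasn't moved. The picture only shows the floor and table edge, with the fingertips at about (200,330) and (450,330). I'll resend.

Request:
jog_arm:
  deltas:
    - {"dp": [0.0277,-0.0332,0],"yaw": 0}
    - {"dp": [0.0277,-0.0332,0],"yaw": 0}
    - {"dp": [0.0277,-0.0332,0],"yaw": 0}
    - {"dp": [0.0277,-0.0332,0],"yaw": 0}
    - {"dp": [0.0277,-0.0332,0],"yaw": 0}
    - {"dp": [0.0277,-0.0332,0],"yaw": 0}
    - {"dp": [0.0277,-0.0332,0],"yaw": 0}
    - {"dp": [0.0277,-0.0332,0],"yaw": 0}
  hand: 0.06

```text
time_s: 1.2
tcp_pos: [300.0, -199.0, 303.9]
ee_rot: [0.0, 0.987, 0.159, 0.0]
wrist_force: [0.9, -0.3, -0.7]
width: 59.5
grasp_force: 0.0
```

Request:
jog_arm:
  deltas:
    - {"dp": [0.0326,-0.0138,0.0054],"yaw": 0}
    - {"dp": [0.0326,-0.0138,0.0054],"yaw": 0}
    - {"dp": [0.0326,-0.0138,0.0054],"yaw": 0}
    - {"dp": [0.0326,-0.0138,0.0054],"yaw": 0}
    - {"dp": [0.0326,-0.0138,0.0054],"yaw": 0}
    - {"dp": [0.0326,-0.0138,0.0054],"yaw": 0}
    - {"dp": [0.0326,-0.0138,0.0054],"yaw": 0}
    - {"dp": [0.0326,-0.0138,0.0054],"yaw": 0}

```text
time_s: 2.2
tcp_pos: [513.4, -12.6, 260.4]
ee_rot: [0.0, 0.987, 0.159, -0.0]
wrist_force: [-0.2, -0.2, -0.7]
width: 60.2
grasp_force: 0.0
```

Request:
jog_arm:
  deltas:
    - {"dp": [0,0,0],"yaw": -0.16}
    - {"dp": [0,0,0],"yaw": -0.16}
    - {"dp": [0,0,0],"yaw": -0.16}
    - {"dp": [0,0,0],"yaw": -0.15}
    - {"dp": [0,0,0],"yaw": 0}
    - {"dp": [0,0,0],"yaw": 0}

```text
time_s: 2.95
tcp_pos: [512.6, -13.5, 260.6]
ee_rot: [-0.0, 0.89, 0.456, -0.0]
wrist_force: [-0.6, -0.0, 0.3]
width: 59.8
grasp_force: 0.0
```

Run:
```python
from workcell import arm
import pickle;from h import *
s=arm.read_state();c=arm.read_camera("wrist");pickle.dump((s,c),open("c1.pkl","wb"))
R,t=wristRt(c,s);print(s["tcp_pos"],s["ee_rot"],s["joint_pos"],s["wrist_force"])
cv2.imwrite("pics/w2.png",c["image"][:,:,::-1])
```

```text
[512.59901373 -13.5319646  260.59286605] [-6.35048271e-05  8.89822303e-01  4.56307197e-01 -8.07197342e-05] [-1.70424157e-01  2.92738454e-01 -3.57099977e-01  9.21163257e-01
  4.58719586e-06  2.02348706e+00] [-0.61680132 -0.02863633  0.28343319]
```

View pics/w2.png

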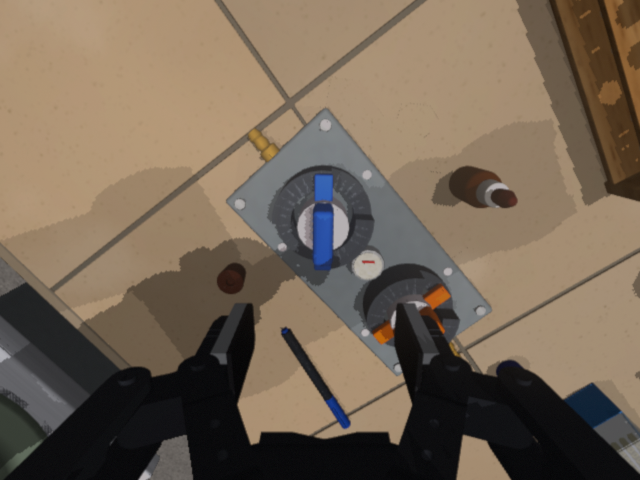

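The wrist view shows the blue grip upright in the image at column ≈323, rows 205–268. It's already in line with the tool's x. I'll check its length and position at z=92.

Run:
```python
import pickle;from h import *
s,c=pickle.load(open("c1.pkl","rb"));R,t=wristRt(c,s)
from scipy.spatial.transform import Rotation as Ro
q=s["ee_rot"];T=Ro.from_quat([q[1],q[2],q[3],q[0]]).as_matrix()
for n,uv,z in [("top+",(323,205),92),("top-",(323,268),92),("lug+end",(323,175),56),("corn1",(326,108),12),("corn2",(228,203),12),("corn3",(490,311),12),("dotA",(367,174),46),("dotB",(282,247),46)]:
    X=at_z(c,uv,z,R,t);print(n,X.round(1),"tool",(T.T@(X-s["tcp_pos"])).round(1))
cr=c["image"][150:290,255:395];cv2.imwrite("pics/crop2.png",cv2.resize(cr,None,fx=4,fy=4,interpolation=cv2.INTER_CUBIC)[:,:,::-1])
```

```text
top+ [527.8   9.7  92. ] tool [ 27.8  -1.2 168.6]
top- [501.3 -27.   92. ] tool [-17.5  -1.3 168.6]
lug+end [536.2  21.7  56. ] tool [ 42.4  -1.3 204.6]
corn1 [566.2  59.3  12. ] tool [ 90.4   1.  248.6]
corn2 [449.6  45.8  12. ] tool [ 11.4 -85.7 248.6]
corn3 [ 587.6 -186.    12. ] tool [-96.3 161.6 248.6]
dotA [563.3   1.3  46. ] tool [ 41.7  32.6 214.6]
dotB [473.5  -7.6  46. ] tool [-18.  -35.2 214.6]
```

View pics/crop2.png

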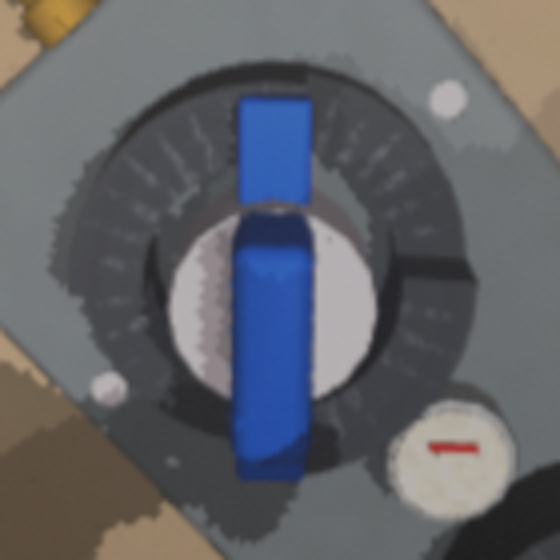

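The grip top spans tool x ≈ +23 to −17, which is the stated 40 mm, with its centre about (+3,−1) mm from the tool axis. I'll shift, descend to TCP z ≈142 (tips ≈69, grip foot 62) and close.

Request:
jog_arm:
  deltas:
    - {"dp": [0.003,-0.001,0.02],"yaw": 0}
    - {"dp": [0,0,0.03],"yaw": 0}
    - {"dp": [0,0,0.03],"yaw": 0}
    - {"dp": [0,0,0.02],"yaw": 0}
    - {"dp": [0,0,0.012],"yaw": 0}
    - {"dp": [0,0,0.006],"yaw": 0}
    - {"dp": [0,0,0],"yaw": 0}
  hand: 0.05

```text
time_s: 3.88
tcp_pos: [513.7, -10.5, 142.8]
ee_rot: [0.0, 0.889, 0.457, 0.0]
wrist_force: [0.7, 0.6, 0.3]
width: 50.0
grasp_force: 0.0
```

Request:
jog_arm:
  deltas:
    - {"dp": [0,0,0],"yaw": 0}
    - {"dp": [0,0,0],"yaw": 0}
    - {"dp": [0,0,0],"yaw": 0}
    - {"dp": [0,0,0],"yaw": 0}
    - {"dp": [0,0,0],"yaw": 0}
    - {"dp": [0,0,0],"yaw": 0}
  hand: 0.0

```text
time_s: 4.62
tcp_pos: [514.0, -10.5, 143.4]
ee_rot: [0.0, 0.889, 0.457, 0.0]
wrist_force: [-1.6, 0.6, 5.2]
width: 12.7
grasp_force: 59.0
```

Request:
jog_arm:
  deltas:
    - {"dp": [0,0,0.001],"yaw": 0.08}
    - {"dp": [0,0,0],"yaw": 0.1}
    - {"dp": [0,0,0],"yaw": 0.1}
    - {"dp": [0,0,0],"yaw": 0.1}
    - {"dp": [0,0,0],"yaw": 0.1}
    - {"dp": [0,0,0],"yaw": 0}

```text
time_s: 5.38
tcp_pos: [515.4, -11.3, 142.8]
ee_rot: [0.001, 0.972, 0.233, 0.002]
wrist_force: [3.5, -2.9, 5.1]
width: 12.9
grasp_force: 59.1
```

Request:
jog_arm:
  deltas:
    - {"dp": [0,0,0],"yaw": 0.08}
    - {"dp": [0,0,0],"yaw": 0.08}
    - {"dp": [0,0,0.001],"yaw": 0.08}
    - {"dp": [0,0,0.001],"yaw": 0.08}
    - {"dp": [0,0,0.001],"yaw": 0.02}
    - {"dp": [0,0,0.001],"yaw": 0}

```text
time_s: 6.12
tcp_pos: [513.1, -10.3, 137.2]
ee_rot: [-0.0, 0.998, 0.066, -0.001]
wrist_force: [0.5, -0.9, -2.4]
width: 13.1
grasp_force: 58.5
```

It's sinking freely into the keyways. I'll carry on down.

Request:
jog_arm:
  deltas:
    - {"dp": [0,0,0.002],"yaw": 0.02}
    - {"dp": [0,0,0.002],"yaw": 0.02}
    - {"dp": [0,0,0.002],"yaw": 0}
    - {"dp": [0,0,0.001],"yaw": 0}
    - {"dp": [0,0,0],"yaw": 0}

```text
time_s: 6.75
tcp_pos: [513.6, -10.5, 130.6]
ee_rot: [-0.0, 0.999, 0.045, -0.0]
wrist_force: [-0.4, 0.6, -1.3]
width: 12.6
grasp_force: 58.5
```

Request:
jog_arm:
  deltas:
    - {"dp": [0,0,0.001],"yaw": 0}
    - {"dp": [0,0,0.001],"yaw": 0}
    - {"dp": [0,0,0.001],"yaw": 0}
    - {"dp": [0,0,0],"yaw": 0}

```text
time_s: 7.25
tcp_pos: [513.6, -10.5, 127.6]
ee_rot: [0.0, 0.999, 0.045, -0.0]
wrist_force: [0.9, 0.1, -1.2]
width: 12.7
grasp_force: 58.6
```

Request:
jog_arm:
  deltas:
    - {"dp": [0,0,0.001],"yaw": 0}
    - {"dp": [0,0,0.001],"yaw": 0}
    - {"dp": [0,0,0],"yaw": 0}

```text
time_s: 7.62
tcp_pos: [513.8, -10.4, 127.5]
ee_rot: [0.0, 0.999, 0.045, 0.001]
wrist_force: [-5.1, 1.3, 15.9]
width: 12.9
grasp_force: 61.0
```

Contact at 16 N, about 16 mm below where it started, so it's home. I'll let go and rise.

Request:
jog_arm:
  deltas:
    - {"dp": [0,0,-0.001],"yaw": 0}
    - {"dp": [0,0,0],"yaw": 0}
    - {"dp": [0,0,0],"yaw": 0}
    - {"dp": [0,0,0],"yaw": 0}
  hand: 0.045

```text
time_s: 8.12
tcp_pos: [513.5, -10.5, 126.5]
ee_rot: [-0.0, 0.999, 0.045, -0.0]
wrist_force: [-0.4, 0.5, 0.1]
width: 45.2
grasp_force: 0.0
```

Request:
jog_arm:
  deltas:
    - {"dp": [0,0,-0.01],"yaw": 0}
    - {"dp": [0,0,-0.03],"yaw": 0}
    - {"dp": [0,0,-0.04],"yaw": 0}
    - {"dp": [0,0,-0.04],"yaw": 0}
    - {"dp": [0,0,-0.02],"yaw": 0}
    - {"dp": [0,0,0],"yaw": 0}

```text
time_s: 8.88
tcp_pos: [514.6, -10.7, 268.8]
ee_rot: [0.0, 0.999, 0.045, 0.002]
wrist_force: [0.6, -0.3, -0.4]
width: 44.9
grasp_force: 0.0
```

Run:
```python
from workcell import arm
import pickle;from h import *
s=arm.read_state();c=arm.read_camera("wrist");print(s["tcp_pos"],s["width"],s["wrist_force"])
cv2.imwrite("pics/w3.png",c["image"][:,:,::-1])
```

```text
[514.61774357 -10.65833711 268.79856107] 44.85765884636813 [ 0.57144192 -0.32561772 -0.35024966]
```

View pics/w3.png

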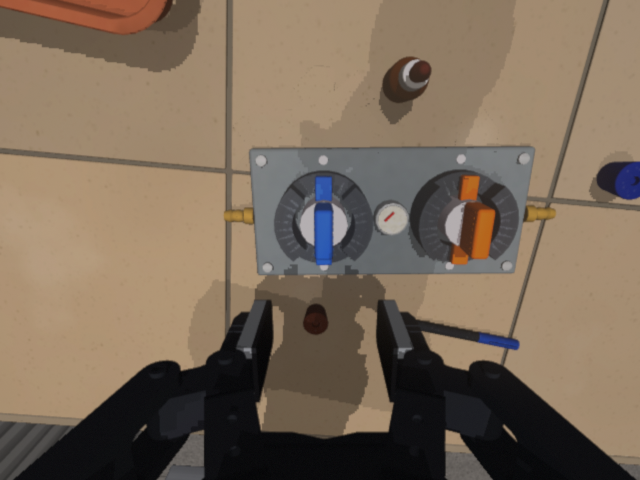

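The blue grip at (323,230) lines up with the white dots at (323,160) and (323,266), and its lug sits in the keyway like the orange one's. The gripper is clear, so I'm handing in.

```bash
python3 -c "
from workcell import arm
print(arm.close_job())"
```

```text
the job is handed in; nothing more can be done
None
```

I turned the blue cartridge clockwise until its lugs dropped about 16 mm into the keyways and it stopped on the port floor, then let go, raised the gripper clear and handed the job in at about 9 s; the verdict was not shown.

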